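Sort a handful of recyclables into the sample trays

ROBOT

A 7-joint arm with a two-finger parallel gripper is mounted at the origin on the work surface. World frame = base frame: x ahead of the robot, y to its left, z up, the work surface at z = 0. Lengths are in m, angles in rad, forces in N, time in s.
With the tool pointing down it reaches from about 0.4 to 0.85 m from the base axis. Payload 10.4 kg.
Tool frame: the origin (TCP) lies on the centre line of the jaws, within the pads' length; the fingertips stand 14 mm ahead of it and the grasp point (between the pads) lies 5 mm behind it (manip.tip_reach is the distance from the TCP to the fingertips, in m); z points along the fingers, y is the line along which they close (so a half turn about z gives the same grasp; the last joint's range is limited). The gripper opens to 85 mm and grips with 20 to 120 N. Pads are 22 mm wide; open, the fingers measure 114 mm over their backs; the gripper's body (76 mm by 85 mm) begins 54 mm behind the grasp point. The pads swing forward as they close: fully open they stand 13 mm farther back than shut.
Start: joints at [1.259, 0.332, -0.065, 1.46, 0.022, 1.35, -0.088], TCP at [0.178, -0.599, 0.245] pointing down, gripper open.
Joint ranges: [-2.6, 2.6], [-0.5, 2.12], [-1.47, 1.34], [0.16, 2.42], [-1.27, 4.41], [0.06, 2.06], [-2.6, 2.6]. Speed limits (rad/s): [2.22, 2.22, 2.79, 2.79, 3.14, 3.14, 3.14].

INTERFACE

Orientations are given as a unit quaternion [x, y, z, w].
In Python, from workcell import manip gives the robot as it stands.
- The arm moves only by the shell command python3 -m pendant 'ROWS' [FORCE]. ROWS is JSON, a list of rows, each a list of 7 numbers: the shift along the tool's x, y, z in units of 50 mm (1.0 is 50 mm), then the turn, a rotation vector about the tool's x, y, z in units of 8 degrees (1.0 is 8 degrees), then the opening, from -1 (shut) to 1 (fully open), so that 0 is half open. In form: [[dx, dy, dz, ax, ay, az, jaw], ...]. A call has exactly 10 rows; each row is the pose to reach, as a shift and turn from the pose commanded when the call began, along the tool's axes at that moment; what a row does not reach only later rows make up. A row lasts 1/8 s, in which the tool goes at most 62.5 mm and 10.7 degrees, less where a joint would pass 70% of its speed; a pose out of reach is approached as far as the arm can. A call with a gripper value outside its range is refused whole. The fingers move at their own pace and stop on an object; FORCE is the grip in N (left out, the last holds). Time passes only in rows, so rows that repeat a pose let the fingers close, or fill a call up. It gives the time, the measured TCP pose, the force, the opening and the grip force at its end, in the units of the state.
- manip.get_obs(): the state, without advancing time (a new reading comes with each control period).
- manip.camera(name): name is "side" or "top" or "wrist"; returns (picture, depth): 480x640x3 uint8, red, green, blue; 480x640 float32, m along the optical axis (not along the pixel's ray), 0 where there is no reading.
- manip.get_calibration(name): a dict with "fx", "fy", "cx", "cy" (pixels), "D" ([k1, k2, p1, p2, k3] as OpenCV has them; the pictures are not rectified), "xyz" and "orientation" of the camera in the world. Camera axes: x right, y up, looking along -z (the intrinsics and any distortion apply to the point x, -y, -z); pixel columns grow to the right and rows downward; lengths in m; the calibration is good to about 2 mm. A picture is of the moment at which its call begins: read the wrist's pose just before it. get_calibration takes no time and is no camera call; for the wrist camera it gives the pose at the moment of the call.
- manip.hand_in(): hands the job in; it is judged then, once.
Trained networks look in the newest picture that a camera, given by its name, has taken for a name from the list of things; names that differ only in an ending like _2 or _b are one class to them, and where a whole thing is asked for, a point or a joint stands for the part that bears it (a point fixed in the world has none). Each returns a list of dicts, best first, with "p" (0 to 1); they miss things now and then, are a little off and sometimes report something else, mostly with a low value. They report only what shows in the picture. A call takes as long as a camera call. They do not tell look-alikes from the thing itself.
- manip.find_in(thing, camera): "box" ([left, top, right, bottom] in pixels, round what is visible of it).
- manip.trace(thing, camera): "pixels" (480x640 bool, what is visible of it) and "box" ([left, top, right, bottom] in pixels, round what is visible of it).
- manip.tip_of(thing, camera): "pixel" ([column, row] in pixels: a listed point, or the origin of a listed thing).
The state is a dict: "clock": time; "joint_pos": joint angles; "joint_velocities": joint speeds; "tau": joint torques, N m; "position": TCP position; "ee_rot": TCP orientation; "ft_force": force on the tool from outside, world axes, zero at the start; "torque": the same for the moment, N m; "grip_width": opening from 0.0 (shut) to 1.0 (fully open); "grasp_force": force on a finger pad.
Only numpy, scipy, OpenCV 4.12 (cv2) and the standard library are available. Lean on these libraries where they do the work, as an engineer would, in place of code of your own. Each camera call takes 0.05 s, during which the arm holds its last target. There are 200 camera calls.

TASK

Sort the five pieces of recycling on the table into the three grey trays, each in the tray whose fixed sample is of its material. Take the glass first: stand the bottle gently in the glass tray before you touch the rest. The two metal tins go into the metals tray, side by side, the round one standing and the flat one lying flat; stand the wide tub upright in the plastics tray, and only then stand the tall cup inside it. The caps, the lid and the other odds and ends on the table are not part of the job. Leave everything released and at rest.

Things in the scene. Friction and masses are not known exactly. Their poses are not given: they have to be found in the camera images.
- bottle_mid (a point): small green glass bottle with a narrow neck: body 44 mm in diameter up to 68 mm, shoulder, then neck 22 mm in diameter, 110 mm tall in all, about 140 g. Stands upright on the table at the start. This point is on its axis, half-way up; z is its upward axis.
- tin_mid (a point): closed round steel food tin, ribbed, 54 mm in diameter, 58 mm tall, about 70 g. Stands upright on the table at the start. This point is on its axis, half-way up; z is its upward axis.
- flat_tin_mid (a point): closed flat aluminium fish tin with rounded corners, 56 mm along its x, 90 mm along its y, 24 mm tall, pull ring on top, about 80 g. Lies flat on the table. This point is its centre, half-way up; z is its upward axis.
- tub_mid (a point): empty white plastic tub, open on top, wide and low: 56 mm in outer diameter at the base, 62 mm at the rim, 55 mm tall, wall 3 mm, base 4 mm thick, about 30 g. Stands upright on the table at the start. This point is on its axis, half-way up; z is its upward axis.
- cup_mid (a point): empty white plastic cup, open on top, tall and narrow: 36 mm in outer diameter at the base, 44 mm at the rim, 100 mm tall, wall 3 mm, about 25 g; it goes into the tub loosely, stands on the tub's inner floor and then sticks out 49 mm above the tub's rim. Stands upright on the table at the start. This point is on its axis, half-way up; z is its upward axis.
- tray_glass: The glass tray: grey plastic tray, fixed. Origin: underside, below the centre of its open well, 140 mm in x by 190 mm in y; floor 4 mm, rims 25 mm above the table, walls 5 mm thick. +x points roughly away from the robot; behind the far wall a ledge (x 75 to 150 mm) bears a sample, fixed for good, lying along y: a green glass bottle (top 48 mm above the table).
- tray_metal: The metals tray: grey plastic tray, fixed. Origin: underside, below the centre of its open well, 140 mm in x by 190 mm in y; floor 4 mm, rims 25 mm above the table, walls 5 mm thick. +x points roughly away from the robot; behind the far wall a ledge (x 75 to 150 mm) bears a sample, fixed for good, lying along y: a ribbed steel tin (top 58 mm above the table).
- tray_plastic: The plastics tray: grey plastic tray, fixed. Origin: underside, below the centre of its open well, 140 mm in x by 190 mm in y; floor 4 mm, rims 25 mm above the table, walls 5 mm thick. +x points roughly away from the robot; behind the far wall a ledge (x 75 to 150 mm) bears a sample, fixed for good, lying along y: a white plastic tub (top 66 mm above the table).
Not all that is in view belongs to the job. What is shaped like the part that bears flat_tin_mid but green, purple or yellow is not meant.

How it is judged:
By the outcome, as a careful person would: the job done as asked, in the order asked, and still so for the second after the job is handed in, with the robot touching nothing.
It also fails if it takes over 144 s, if anything falls off the work surface, if the arm or the gripper's body presses on something with over 40 N, if the wrist force passes 120 N, or if a joint passes its speed limit or range.

## Working session

There is one attempt and no reset: what is moved stays moved. The work goes in short steps, Python scripts to look and compute and a shell command to move; the robot and the scene stay as the last step left them, time stands still between calls to the robot, and variables do not carry over. Pictures are saved under pics/ and viewed, at most 14 in all, crops included, and the job is handed in when it is done.

```bash
ls; mkdir -p pics
cat > h.py <<'E'
import numpy as np, cv2
from scipy.spatial.transform import Rotation as R
from workcell import manip
def snap(n,f=None):
    c=manip.get_calibration(n); im,d=manip.camera(n)
    if f: cv2.imwrite('pics/'+f,im[:,:,::-1])
    return im,d,c
def pts(uv,d,c):
    uv=np.asarray(uv,float).reshape(-1,2); K=np.array([[c['fx'],0,c['cx']],[0,c['fy'],c['cy']],[0,0,1.]])
    n=cv2.undistortPoints(uv.reshape(-1,1,2),K,np.array(c['D'],float)).reshape(-1,2)
    d=np.asarray(d,float).reshape(-1)
    P=np.c_[n[:,0]*d,-n[:,1]*d,-d]
    return R.from_quat(c['orientation']).apply(P)+np.array(c['xyz'])
def cloud(d,c,mask=None):
    m=(d>0) if mask is None else (mask&(d>0))
    r,q=np.nonzero(m); return pts(np.c_[q,r],d[r,q],c)
E
python3 - <<'E'
from h import *
o=manip.get_obs(); print({k:np.round(v,3).tolist() for k,v in o.items()})
for n in ['top','side']:
    im,d,c=snap(n,n+'0.png'); print(n,np.round(c['xyz'],3),np.round(c['orientation'],3))
    for t in ['bottle_mid','tin_mid','flat_tin_mid','tub_mid','cup_mid','tray_glass','tray_metal','tray_plastic']:
        for r in manip.trace(t,n)[:4]:
            P=cloud(d,c,r['pixels']); 
            if len(P)<5: continue
            zt=np.percentile(P[:,2],97); T=P[P[:,2]>zt-.012]
            print(t,round(r['p'],2),np.round(r['box']),'med',np.round(np.median(P,0),3),'topcen',np.round((T.min(0)+T.max(0))/2,3),'ext',np.round(np.ptp(T,axis=0),3))
E
```

```text
pics
{'clock': 0.0, 'joint_pos': [1.259, 0.333, -0.065, 1.461, 0.022, 1.35, -0.089], 'joint_velocities': [0.001, -0.001, -0.001, 0.002, 0.001, -0.002, 0.001], 'tau': [0.0, -62.543, 0.05, -39.161, 0.016, 0.01, 0.0], 'position': [0.178, -0.599, 0.245], 'ee_rot': [0.99, 0.144, -0.0, -0.001], 'ft_force': [0.765, 0.009, 0.051], 'torque': [0.003, -0.019, 0.035], 'grasp_force': 0.0, 'grip_width': 1.0}
top [ 0.328 -0.006  1.18 ] [ 0.032 -0.026 -0.702  0.711]
bottle_mid 0.98 [469. 210. 499. 234.] med [ 0.436 -0.327  0.073] topcen [ 0.439 -0.336  0.108] ext [0.022 0.023 0.015]
tin_mid 0.81 [384. 206. 408. 231.] med [ 0.443 -0.155  0.058] topcen [ 0.445 -0.157  0.057] ext [0.054 0.053 0.014]
tin_mid 0.49 [130. 211. 166. 235.] med [0.425 0.363 0.064] topcen [0.424 0.356 0.097] ext [0.042 0.044 0.015]
tin_mid 0.19 [385.  75. 484. 186.] med [ 0.639 -0.244  0.005] topcen [ 0.719 -0.248  0.053] ext [0.052 0.06  0.023]
flat_tin_mid 0.88 [205. 266. 250. 299.] med [0.301 0.198 0.024] topcen [0.301 0.199 0.024] ext [0.06  0.093 0.015]
flat_tin_mid 0.71 [446. 263. 487. 312.] med [ 0.306 -0.304  0.024] to
[... 1476 characters left out ...]
0.059 0.096 0.014]
flat_tin_mid 0.61 [318. 330. 360. 378.] med [0.298 0.21  0.023] topcen [0.3   0.203 0.022] ext [0.057 0.093 0.015]
tub_mid 0.87 [261. 292. 291. 336.] med [0.443 0.162 0.031] topcen [0.443 0.167 0.05 ] ext [0.062 0.064 0.015]
cup_mid 0.66 [226. 367. 257. 414.] med [0.421 0.363 0.069] topcen [0.424 0.358 0.095] ext [0.044 0.044 0.014]
tray_glass 0.61 [158. 204. 283. 286.] med [0.643 0.012 0.005] topcen [0.724 0.002 0.042] ext [0.042 0.114 0.02 ]
tray_metal 0.75 [214. 148. 323. 218.] med [ 0.637 -0.231  0.006] topcen [ 0.718 -0.246  0.051] ext [0.053 0.071 0.021]
tray_plastic 0.75 [ 99. 283. 243. 389.] med [0.626 0.274 0.005] topcen [0.703 0.266 0.059] ext [0.052 0.058 0.022]
```

View pics/top0.png

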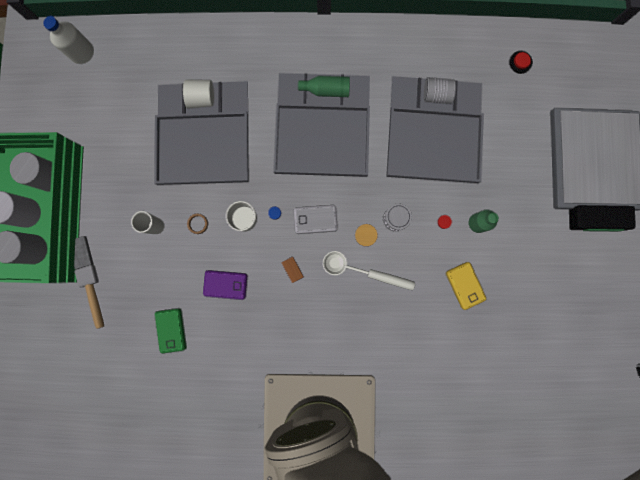

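View pics/side0.png

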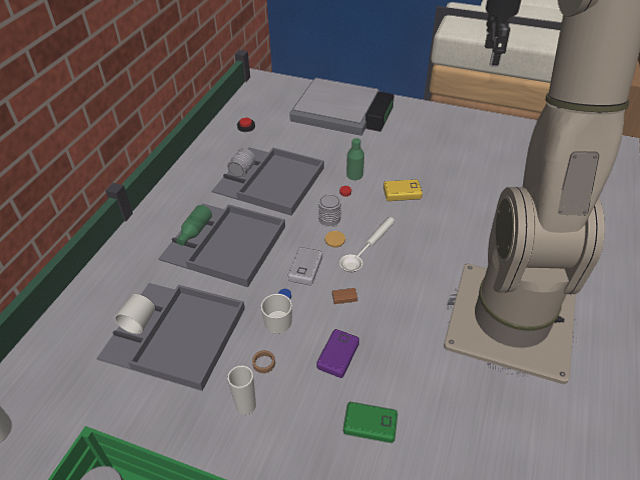

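The top view shows the plastics tray at (200,150), the glass tray at (322,140) and the metals tray at (435,145). The silver fish tin is at (316,219); the green, purple and yellow ones are decoys. The side view agrees. Next I need the tray poses and the first move.

```bash
cat >> h.py <<'E'
def go(xyz,yaw=None):
    "units from the present measured pose to a tool-down pose with yaw (deg, heading of tool x)"
    o=manip.get_obs(); r=R.from_quat(o['ee_rot']); s=r.inv().apply(np.array(xyz)-o['position'])/.05
    a=np.zeros(3)
    if yaw is not None:
        t=R.from_euler('z',yaw,degrees=True)*R.from_euler('x',180,degrees=True); a=np.degrees((r.inv()*t).as_rotvec())/8
    print('go',np.round(s,2),np.round(a,2))
E
python3 - <<'E'
from h import *
for n in ['top','side']:
    im,d,c=snap(n)
    P=cloud(d,c)
    for t,y0,x0 in [('glass',0,.646),('metal',-.244,.639),('plastic',.259,.627)]:
        b=P[(abs(P[:,1]-y0)<.12)&(abs(P[:,0]-x0)<.11)]
        f=b[(b[:,2]>.001)&(b[:,2]<.010)&(b[:,0]<x0+.075)]
        rim=b[(b[:,2]>.019)&(b[:,2]<.028)&(b[:,0]<x0+.09)]
        for s,q in (('floor',f),('rim',rim)):
            print(n,t,s,len(q),np.round(cv2.minAreaRect((q[:,:2]*1000).astype(np.float32)),1).tolist() if 0 else [np.round(v,1) for v in cv2.minAreaRect((q[:,:2]*1000).astype(np.float32))], np.round(np.median(q[:,2]),4))
    if n=='top':
        m=max(manip.trace('flat_tin_mid',n),key=lambda r:-abs(np.median(cloud(d,c,r['pixels'])[:,1])-.012))
        q=cloud(d,c,m['pixels']); q=q[q[:,2]>.017]; print([np.round(v,1) for v in cv2.minAreaRect((q[:,:2]*1000).astype(np.float32))])
go([.439,-.335,.245],90)
E
```

```text
top glass floor 6255 [array([6.285e+02, 3.000e-01]), array([239.4, 184.9]), np.float64(90.0)] 0.0044
top glass rim 874 [array([628.6,   0.9]), array([201.1, 183. ]), np.float64(88.4)] 0.0241
top metal floor 6131 [array([ 621.5, -244.5]), array([184.9, 238.7]), np.float64(0.0)] 0.0044
top metal rim 840 [array([ 627.7, -244.4]), array([201.4, 197. ]), np.float64(86.4)] 0.0238
top plastic floor 5990 [array([609.5, 259.1]), array([184.8, 239.8]), np.float64(0.0)] 0.0043
top plastic rim 807 [array([616.8, 260.7]), array([198.3, 202.4]), np.float64(2.1)] 0.0239
[array([441.3,  12.1]), array([55.9, 88.5]), np.float64(4.4)]
side glass floor 3771 [array([628.5,  -0. ]), array([185.1, 239. ]), np.float64(0.1)] 0.0041
side glass rim 869 [array([634. ,   1.5]), array([205.3, 197. ]), np.float64(88.5)] 0.0233
side metal floor 2616 [array([ 621.7, -241.4]), array([234.6, 185.1]), np.float64(89.8)] 0.0042
side metal rim 621 [array([ 627.3, -242.6]), array([208.3, 199.1]), np.float64(86.0)] 0.023
side plastic floor 6002 [array([609.6, 259.2]), array([184.9, 239.6]), np.float64(0.1)] 0.0042
side plastic rim 1032 [array([599.1, 261. ]), array([164.6, 203.8]), np.float64(1.4)] 0.0236
go [ 6.51 -3.58  0.01] [ 0.    0.   -9.18]
```

```bash
python3 -m pendant '[[1.2,-0.7,0,0,0,-1.3,1],[2.4,-1.4,0,0,0,-2.6,1],[3.6,-2.1,0,0,0,-3.9,1],[4.8,-2.8,0,0,0,-5.2,1],[6,-3.4,0,0,0,-6.5,1],[6.51,-3.58,0,0,0,-7.8,1],[6.51,-3.58,0,0,0,-9.18,1],[6.51,-3.58,0,0,0,-9.18,1],[6.51,-3.58,0,0,0,-9.18,1],[6.51,-3.58,0,0,0,-9.18,1]]' 30
cat > look.py <<'E'
import sys; from h import *
# look.py thing ztop f : centre of the thing's top slice from wrist camera
t,zt=sys.argv[1],float(sys.argv[2]); n=sys.argv[4] if len(sys.argv)>4 else 'wrist'
im,d,c=snap(n,sys.argv[3])
for r in manip.trace(t,n)[:3]:
    P=cloud(d,c,r['pixels']); T=P[abs(P[:,2]-zt)<.008]
    if len(T)>8:
        (cx,cy),rad=cv2.minEnclosingCircle((T[:,:2]*1000).astype(np.float32))
        print(round(r['p'],2),np.round(r['box']),'bbox-c',np.round((T.min(0)+T.max(0))/2,4),'circ',round(cx,1),round(cy,1),round(rad,1),[np.round(v,1) for v in cv2.minAreaRect((T[:,:2]*1000).astype(np.float32))])
E
python3 look.py bottle_mid .108 w1.png
```

```text
clock: 2.3
position: [0.4385, -0.3355, 0.2453]
ee_rot: [0.709, 0.706, -0.0, 0.0]
ft_force: [-0.3, -0.1, -0.6]
grip_width: 1.003
grasp_force: 0.0
0.69 [301. 172. 353. 238.] bbox-c [ 0.4386 -0.3358  0.1061] circ 438.6 -335.9 11.1 [array([ 438.6, -335.8]), array([21.4, 21.3]), np.float64(1.1)]
```

View pics/w1.png

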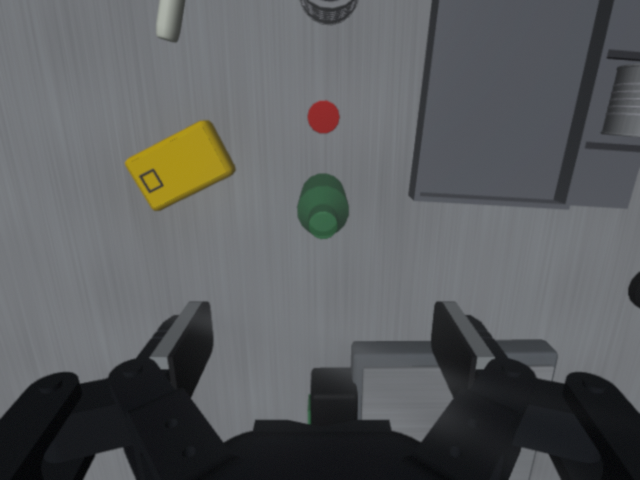

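The wrist view shows the bottle centred on the grasp line at (323,222), with nothing beside it. I'll descend onto the neck and close.

```bash
python3 -m pendant '[[0,0,0.8,0,0,0,1],[0,0,1.6,0,0,0,1],[0,0,2.4,0,0,0,1],[0,0,2.8,0,0,0,0.2],[0,0,3.1,0,0,0,0],[0,0,3.1,0,0,0,-0.3],[0,0,3.1,0,0,0,-0.7],[0,0,3.1,0,0,0,-1],[0,0,3.1,0,0,0,-1],[0,0,3.1,0,0,0,-1]]' 30
python3 - <<'E'
from h import *
go([.614,0.001,.14],88.5)
E
```

```text
clock: 3.65
position: [0.4391, -0.3349, 0.0906]
ee_rot: [0.707, 0.707, -0.0, 0.0]
ft_force: [-0.2, 0.4, -2.0]
grip_width: 0.364
grasp_force: 26.0
go [ 6.72  3.5  -0.99] [0.   0.   0.19]
```

```bash
python3 -m pendant '[[0,0,0,0,0,0,0.2],[0,0,0,0,0,0,0.2],[0,0,-0.1,0,0,0,0.2],[0,0,-0.2,0,0,0,-0.3],[0,0,-0.2,0,0,0,-0.7],[0,0,-0.2,0,0,0,-1],[0,0,-0.2,0,0,0,-1],[0,0,-0.2,0,0,0,-1],[0,0,-0.2,0,0,0,-1],[0,0,-0.2,0,0,0,-1]]' 30
```

```text
clock: 4.9
position: [0.4396, -0.3352, 0.1014]
ee_rot: [0.707, 0.707, 0.0, 0.001]
ft_force: [-1.3, 1.6, 7.4]
grip_width: 0.246
grasp_force: 28.9
```

```bash
python3 -m pendant '[[0,0,-0.3,0,0,0,-1],[0,0,-0.8,0,0,0,-1],[0.6,0.3,-1.3,0,0,0,-1],[1.5,0.8,-1.4,0,0,0,-1],[2.5,1.3,-1.4,0,0,0,-1],[3.5,1.8,-1.4,0,0,0,-1],[4.5,2.3,-1.4,0,0,0.1,-1],[5.5,2.9,-1.4,0,0,0.19,-1],[6.2,3.3,-1.4,0,0,0.19,-1],[6.72,3.49,-1.4,0,0,0.19,-1]]' 30
python3 look.py tray_glass .024 g1.png
python3 - <<'E'
from h import *
go([.614,0.001,.1075],88.5)
E
```

```text
clock: 6.15
position: [0.6143, 0.0034, 0.1708]
ee_rot: [0.716, 0.698, 0.0, -0.0]
ft_force: [0.7, -2.1, -2.5]
grip_width: 0.246
grasp_force: 29.6
0.78 [207.  79. 525. 339.] bbox-c [0.6384 0.0015 0.024 ] circ 620.2 2.2 128.3 [array([638.7,   1. ]), array([199.8, 203.5]), np.float64(88.7)]
go [-0.09  0.    1.27] [ 0.   -0.02  0.03]
```

View pics/g1.png

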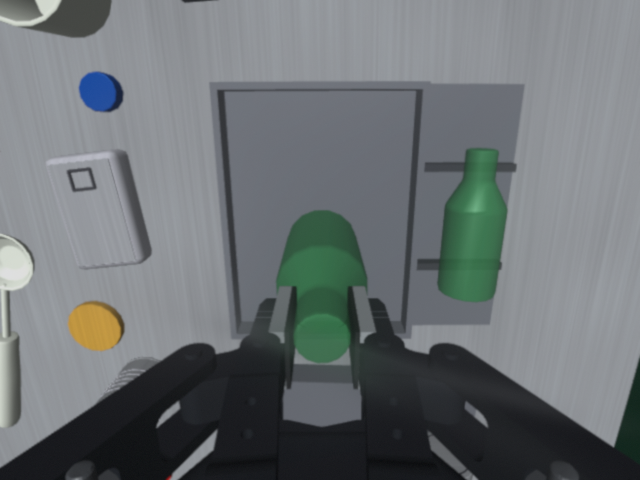

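The bottle hangs upright at (322,280) over the middle of the glass well, so I'll lower it gently.

```bash
python3 -m pendant '[[-0.04,0,0.4,0,0,0,-1],[-0.04,0,0.8,0,0,0,-1],[-0.04,0,1.05,0,0,0,-1],[-0.04,0,1.15,0,0,0,-1],[-0.04,0,1.2,0,0,0,-1],[-0.04,0,1.23,0,0,0,-1],[-0.04,0,1.26,0,0,0,-1],[-0.04,0,1.28,0,0,0,-1],[-0.04,0,1.29,0,0,0,-1],[-0.04,0,1.29,0,0,0,-1]]' 30
```

```text
clock: 7.5
position: [0.6139, -0.0008, 0.1065]
ee_rot: [0.716, 0.698, 0.0, 0.0]
ft_force: [-2.9, 0.5, 5.9]
grip_width: 0.241
grasp_force: 30.5
```

```bash
python3 -m pendant '[[0,0,0,0,0,0,-0.4],[0,0,0,0,0,0,-0.2],[0,0,0,0,0,0,0],[0,0,0,0,0,0,0.3],[0,0,-0.2,0,0,0,0.5],[0,0,-0.7,0,0,0,1],[0,0,-1.5,0,0,0,1],[0,0,-2,0,0,0,1],[0,0,-2,0,0,0,1],[0,0,-2,0,0,0,1]]' 30
python3 look.py bottle_mid .110 g2.png
python3 - <<'E'
from h import *
go([.445,-.156,.2],90)
E
```

```text
clock: 8.75
position: [0.6133, -0.001, 0.2054]
ee_rot: [0.717, 0.698, -0.0, -0.0]
ft_force: [0.8, 0.0, -0.2]
grip_width: 0.998
grasp_force: 0.0
0.57 [298. 184. 352. 262.] bbox-c [ 0.6133 -0.0018  0.1094] circ 613.4 -1.7 11.1 [array([613.1,  -1.5]), array([21.6, 20.7]), np.float64(22.3)]
go [-3.19 -3.28  0.1 ] [-0.01  0.   -0.19]
```

Bottle upright: its top is at (0.613, −0.002) and z 0.113–0.114. Next is the tin.

```bash
python3 -m pendant '[[-0.8,-0.8,0,0,0,0,1],[-1.6,-1.6,0,0,0,-0.1,1],[-2.4,-2.4,0,0,0,-0.19,1],[-3.19,-3.28,0.1,0,0,-0.19,1],[-3.19,-3.28,0.1,0,0,-0.19,1],[-3.19,-3.28,0.1,0,0,-0.19,1],[-3.19,-3.28,0.1,0,0,-0.19,1],[-3.19,-3.28,0.1,0,0,-0.19,1],[-3.19,-3.28,0.1,0,0,-0.19,1],[-3.19,-3.28,0.1,0,0,-0.19,1]]' 30
python3 look.py tin_mid .056 t1.png
python3 - <<'E'
from h import *
go([.445,-.156,.03],90)
E
```

```text
clock: 10.1
position: [0.4455, -0.1557, 0.2008]
ee_rot: [0.707, 0.707, 0.0, -0.0]
ft_force: [-0.2, 0.1, -0.3]
grip_width: 1.0
grasp_force: 0.0
0.79 [285. 175. 359. 258.] bbox-c [ 0.4444 -0.1564  0.0544] circ 444.6 -156.4 26.7 [array([ 444.3, -156.1]), array([52.2, 52.1]), np.float64(77.6)]
go [-0.   -0.01  3.42] [ 0.  0. -0.]
```

```bash
python3 -m pendant '[[0,-0.02,1,0,0,0,1],[0,-0.02,2,0,0,0,1],[0,-0.02,2.7,0,0,0,1],[0,-0.02,3.2,0,0,0,1],[0,-0.02,3.4,0,0,0,1],[0,-0.02,3.4,0,0,0,0.4],[0,-0.02,3.4,0,0,0,0],[0,-0.02,3.4,0,0,0,-1],[0,-0.02,3.4,0,0,0,-1],[0,-0.02,3.4,0,0,0,-1]]' 30
python3 - <<'E'
from h import *
y=np.radians(-3.6); o=np.array([.607,-.243]); p=o+R.from_euler('z',y).as_matrix()[:2,:2]@[0,.048]; print(p)
go([*p,.12],86.4)
E
```

```text
clock: 11.45
position: [0.4452, -0.1563, 0.032]
ee_rot: [0.707, 0.707, 0.0, 0.001]
ft_force: [-0.5, 0.3, 6.4]
grip_width: 0.624
grasp_force: 32.1
[ 0.61001394 -0.19509472]
go [-0.78  3.3  -1.75] [0.01 0.01 0.45]
```

```bash
python3 -m pendant '[[0,0,-0.4,0,0,0,-1],[0,0,-1,0,0,0,-1],[0,0.5,-1.7,0,0,0.1,-1],[-0.2,1.3,-1.75,0,0,0.2,-1],[-0.4,2.1,-1.75,0,0,0.3,-1],[-0.6,2.8,-1.75,0,0,0.45,-1],[-0.78,3.3,-1.75,0,0,0.45,-1],[-0.78,3.3,-1.75,0,0,0.45,-1],[-0.78,3.3,-1.75,0,0,0.45,-1],[-0.78,3.3,-1.75,0,0,0.45,-1]]' 30
python3 look.py tray_metal .024 t2.png
python3 - <<'E'
from h import *
go([.6085,-.195,.0365],86.4)
E
```

```text
clock: 12.7
position: [0.6088, -0.1949, 0.1186]
ee_rot: [0.729, 0.684, -0.0, 0.0]
ft_force: [-0.4, 0.3, -0.1]
grip_width: 0.627
grasp_force: 32.1
0.55 [194. 151. 555. 429.] bbox-c [ 0.6388 -0.2399  0.024 ] circ 620.3 -233.6 127.8 [array([ 638. , -243.4]), array([199.5, 216.3]), np.float64(86.7)]
go [-0.   -0.01  1.64] [ 0.  0. -0.]
```

View pics/t2.png

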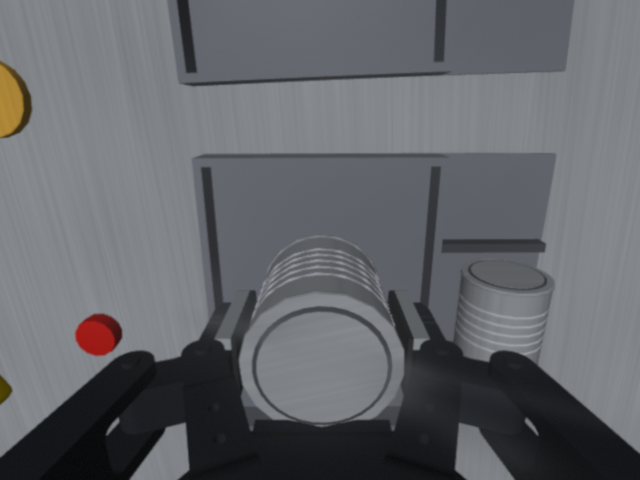

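The tin hangs upright at (320,330), centred between the tray's near and far walls. Lowering and releasing it.

```bash
python3 -m pendant '[[0,0,0.6,0,0,0,-1],[0,0,1.1,0,0,0,-1],[0,0,1.4,0,0,0,-1],[0,0,1.5,0,0,0,-1],[0,0,1.55,0,0,0,-1],[0,0,1.6,0,0,0,-1],[0,0,1.63,0,0,0,-1],[0,0,1.63,0,0,0,-1],[0,0,1.63,0,0,0,-1],[0,0,1.63,0,0,0,-1]]' 30
python3 -m pendant '[[0,0,0,0,0,0,0.3],[0,0,0,0,0,0,0.4],[0,0,0,0,0,0,0.5],[0,0,0,0,0,0,0.6],[0,0,-0.5,0,0,0,0.7],[0,0,-1.3,0,0,0,1],[0,0,-2.2,0,0,0,1],[0,0,-3,0,0,0,1],[0,0,-3.2,0,0,0,1],[0,0,-3.2,0,0,0,1]]' 30
python3 look.py tin_mid .060 t3.png
python3 - <<'E'
from h import *
go([.441,.0122,.2],94.4)
E
```

```text
clock: 14.05
position: [0.6096, -0.195, 0.0371]
ee_rot: [0.729, 0.684, 0.0, 0.0]
ft_force: [-0.1, 0.2, 0.3]
grip_width: 0.625
grasp_force: 32.1
clock: 15.3
position: [0.6094, -0.195, 0.1969]
ee_rot: [0.729, 0.684, 0.0, 0.0]
ft_force: [-0.4, 0.1, 0.3]
grip_width: 1.0
grasp_force: 0.0
0.58 [282. 175. 358. 260.] bbox-c [ 0.6087 -0.1954  0.0589] circ 608.9 -195.5 27.0 [array([ 608.5, -195.5]), array([52.6, 53. ]), np.float64(9.4)]
go [ 3.92 -3.61 -0.09] [-0.01 -0.   -1.  ]
```

```bash
python3 -m pendant '[[0.8,-0.7,0,0,0,-0.2,1],[1.6,-1.4,0,0,0,-0.4,1],[2.4,-2.2,0,0,0,-0.6,1],[3.2,-2.9,0,0,0,-0.8,1],[3.92,-3.61,0,0,0,-1,1],[3.92,-3.61,0,0,0,-1,1],[3.92,-3.61,0,0,0,-1,1],[3.92,-3.61,0,0,0,-1,1],[3.92,-3.61,0,0,0,-1,1],[3.92,-3.61,0,0,0,-1,1]]' 30
python3 look.py flat_tin_mid .022 f1.png
python3 - <<'E'
from h import *
print(manip.tip_reach); go([.441,.0122,.018],94.4)
E
```

```text
clock: 16.65
position: [0.4417, 0.0117, 0.1966]
ee_rot: [0.68, 0.733, 0.0, -0.0]
ft_force: [0.5, 0.4, 0.2]
grip_width: 0.997
grasp_force: 0.0
0.98 [285. 152. 357. 260.] bbox-c [0.4409 0.0136 0.0213] circ 440.6 13.6 49.6 [array([440.8,  13.1]), array([56.2, 89.7]), np.float64(4.8)]
0.98 [116.   0. 181.   8.] bbox-c [0.3047 0.1572 0.0191] circ 304.7 157.5 20.7 [array([304.8, 156.1]), array([41.4,  4.8]), np.float64(3.6)]
0.014
go [ 0.01 -0.01  3.57] [-0. -0. -0.]
```

View pics/f1.png

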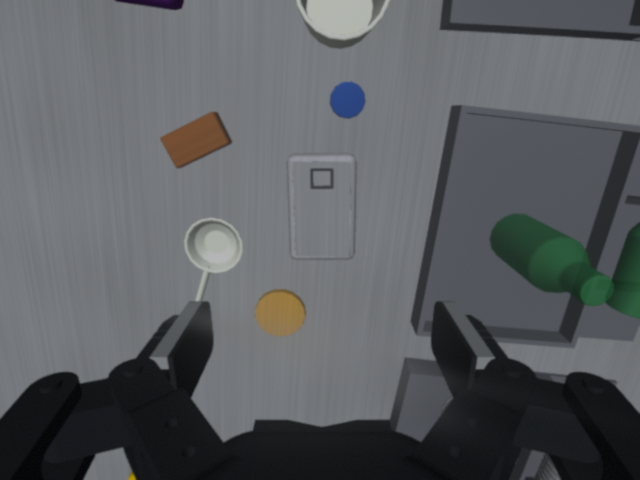

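The tin is square to the tool at (322,206) and the bottle stands at (560,260). I'll descend in steps and close.

```bash
python3 -m pendant '[[0.02,-0.01,1,0,0,0,1],[0.02,-0.01,2,0,0,0,1],[0.02,-0.01,2.8,0,0,0,1],[0.02,-0.01,3.3,0,0,0,1],[0.02,-0.01,3.5,0,0,0,0.8],[0.02,-0.01,3.54,0,0,0,0.5],[0.02,-0.01,3.54,0,0,0,0.2],[0.02,-0.01,3.54,0,0,0,-1],[0.02,-0.01,3.54,0,0,0,-1],[0.02,-0.01,3.54,0,0,0,-1]]' 40
python3 - <<'E'
from h import *
y=np.radians(-3.6); o=np.array([.607,-.243]); p=o+R.from_euler('z',y).as_matrix()[:2,:2]@[0,-.040]; print(p)
go([*p,.15],86.4)
E
```

```text
clock: 18.0
position: [0.4416, 0.0128, 0.0205]
ee_rot: [0.68, 0.734, 0.0, 0.001]
ft_force: [-0.8, 0.0, 8.1]
grip_width: 0.644
grasp_force: 43.5
[ 0.60448838 -0.28292107]
go [-6.15  2.8  -2.58] [0.01 0.   1.  ]
```

```bash
python3 -m pendant '[[0,0,-0.5,0,0,0,-1],[0,0,-1.3,0,0,0,-1],[-0.8,0.2,-2.2,0,0,0.1,-1],[-1.7,0.6,-2.6,0,0,0.2,-1],[-2.6,1.1,-2.6,0,0,0.4,-1],[-3.5,1.5,-2.6,0,0,0.6,-1],[-4.5,2,-2.6,0,0,0.8,-1],[-5.4,2.5,-2.6,0,0,1,-1],[-6.15,2.8,-2.6,0,0,1,-1],[-6.15,2.8,-2.6,0,0,1,-1]]' 40
python3 look.py tray_metal .024 f2.png
python3 - <<'E'
from h import *
go([.6065,-.285,.026],86.4)
E
```

```text
clock: 19.25
position: [0.6039, -0.2866, 0.1488]
ee_rot: [0.731, 0.683, -0.0, -0.0]
ft_force: [-0.2, -0.1, -0.9]
grip_width: 0.644
grasp_force: 43.0
0.92 [194.   0. 549. 298.] bbox-c [ 0.63   -0.2434  0.024 ] circ 614.8 -243.1 129.4 [array([ 633.5, -245.2]), array([197.2, 209.1]), np.float64(86.3)]
go [-0.05  0.06  2.47] [-0.   -0.01 -0.  ]
```

View pics/f2.png

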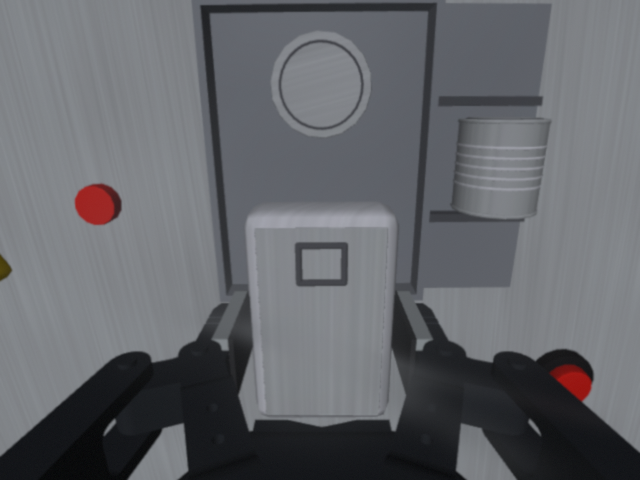

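The flat tin is level over the free half of the metals tray; the round tin stands at (321,84) with a clear gap. Lowering it.

```bash
python3 -m pendant '[[0.09,0.02,0.8,0,0,0,-1],[0.09,0.02,1.5,0,0,0,-1],[0.09,0.02,2,0,0,0,-1],[0.09,0.02,2.2,0,0,0,-1],[0.09,0.02,2.3,0,0,0,-1],[0.09,0.02,2.4,0,0,0,-1],[0.09,0.02,2.45,0,0,0,-1],[0.09,0.02,2.47,0,0,0,-1],[0.09,0.02,2.47,0,0,0,-1],[0.09,0.02,2.47,0,0,0,-1]]' 40
```

```text
clock: 20.6
position: [0.6055, -0.2786, 0.0265]
ee_rot: [0.729, 0.684, 0.0, 0.0]
ft_force: [0.3, 0.6, -2.3]
grip_width: 0.646
grasp_force: 42.9
```

```bash
python3 -m pendant '[[0,0,0.03,0,0,0,-1],[0,0,0.04,0,0,0,-1],[0,0,0.04,0,0,0,0.3],[0,0,0.04,0,0,0,0.4],[0,0,0.04,0,0,0,0.6],[0,0,0.04,0,0,0,0.7],[0,0,-0.7,0,0,0,0.8],[0,0,-1.6,0,0,0,1],[0,0,-2.5,0,0,0,1],[0,0,-3.4,0,0,0,1]]' 30
python3 look.py flat_tin_mid .026 f3.png
python3 - <<'E'
from h import *
go([.443,.166,.2],90)
E
```

```text
clock: 21.85
position: [0.6052, -0.2784, 0.1977]
ee_rot: [0.729, 0.684, 0.0, 0.0]
ft_force: [1.2, -0.8, 0.6]
grip_width: 1.0
grasp_force: 0.0
0.81 [284. 154. 358. 262.] bbox-c [ 0.6053 -0.2781  0.026 ] circ 605.0 -278.0 49.7 [array([ 605., -278.]), array([88.9, 56.1]), np.float64(86.7)]
0.65 [  1. 210.  52. 292.] bbox-c [ 0.3318 -0.2995  0.0223] circ 321.0 -299.5 37.7 [array([ 337.7, -305. ]), array([75.4, 37.1]), np.float64(71.8)]
go [ 8.68 -3.85 -0.01] [ 0.06  0.02 -0.45]
```

The flat tin lies flat in the tray at (0.605, −0.278). Next is the tub.

```bash
python3 -m pendant '[[1.1,-0.5,0,0,0,0,1],[2.2,-1,0,0,0,-0.1,1],[3.3,-1.5,0,0,0,-0.2,1],[4.4,-2,0,0,0,-0.3,1],[5.5,-2.5,0,0,0,-0.45,1],[6.6,-3,0,0,0,-0.45,1],[7.7,-3.4,0,0,0,-0.45,1],[8.68,-3.85,0,0,0,-0.45,1],[8.68,-3.85,0,0,0,-0.45,1],[8.68,-3.85,0,0,0,-0.45,1]]' 30
python3 look.py tub_mid .052 u1.png
python3 - <<'E'
from h import *
go([.443,.166,.035],90)
E
```

```text
clock: 23.2
position: [0.4408, 0.1662, 0.1961]
ee_rot: [0.707, 0.707, -0.0, 0.0]
ft_force: [-0.5, 0.1, 0.4]
grip_width: 1.0
grasp_force: 0.0
0.71 [285. 174. 366. 262.] bbox-c [0.4424 0.1663 0.0504] circ 442.5 166.1 30.8 [array([442.3, 166.3]), array([60.1, 61. ]), np.float64(1.7)]
go [0.01 0.04 3.22] [-0.    0.   -0.02]
```

```bash
python3 -m pendant '[[0,0.03,1,0,0,0,1],[0,0.03,2,0,0,0,1],[0,0.03,2.6,0,0,0,1],[0,0.03,3,0,0,0,1],[0,0.03,3.2,0,0,0,1],[0,0.03,3.2,0,0,0,0.7],[0,0.03,3.2,0,0,0,0.5],[0,0.03,3.2,0,0,0,0.3],[0,0.03,3.2,0,0,0,0],[0,0.03,3.2,0,0,0,-1]]' 25
python3 - <<'E'
from h import *
go([.592,.260,.12],92)
E
```

```text
clock: 24.55
position: [0.4429, 0.1668, 0.0375]
ee_rot: [0.707, 0.707, 0.001, 0.001]
ft_force: [-1.8, -1.7, 6.5]
grip_width: 0.717
grasp_force: 25.8
go [ 1.87  2.98 -1.64] [ 0.01  0.   -0.25]
```

```bash
python3 -m pendant '[[0,0,-0.4,0,0,0,-1],[0,0,-1,0,0,0,-1],[0.3,0.5,-1.6,0,0,0,-1],[0.8,1.2,-1.64,0,0,-0.1,-1],[1.3,2,-1.64,0,0,-0.2,-1],[1.6,2.6,-1.64,0,0,-0.25,-1],[1.87,2.98,-1.64,0,0,-0.25,-1],[1.87,2.98,-1.64,0,0,-0.25,-1],[1.87,2.98,-1.64,0,0,-0.25,-1],[1.87,2.98,-1.64,0,0,-0.25,-1]]' 25
python3 look.py tray_plastic .024 u2.png
python3 - <<'E'
from h import *
go([.592,.26,.0425],92)
E
```

```text
clock: 25.8
position: [0.5909, 0.2597, 0.119]
ee_rot: [0.695, 0.719, 0.0, 0.0]
ft_force: [0.2, -0.2, -0.9]
grip_width: 0.714
grasp_force: 27.4
0.82 [190.  68. 586. 375.] bbox-c [0.6243 0.2613 0.024 ] circ 607.6 266.8 129.8 [array([626.7, 262.8]), array([219.2, 199.3]), np.float64(2.5)]
go [0.   0.02 1.53] [ 0.  0. -0.]
```

View pics/u2.png

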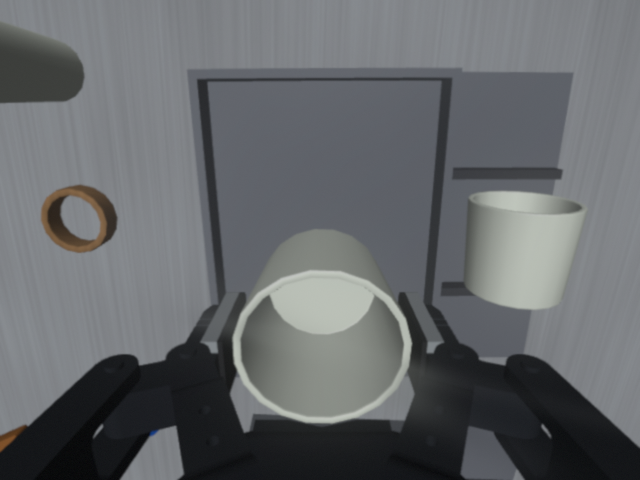

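The tub is held upright at (322,330), centred over the plastics well. Lowering and releasing it.

```bash
python3 -m pendant '[[0,0.01,0.6,0,0,0,-1],[0,0.01,1.1,0,0,0,-1],[0,0.01,1.35,0,0,0,-1],[0,0.01,1.45,0,0,0,-1],[0,0.01,1.5,0,0,0,-1],[0,0.01,1.53,0,0,0,-1],[0,0.01,1.54,0,0,0,-1],[0,0.01,1.54,0,0,0,-1],[0,0.01,1.54,0,0,0,-1],[0,0.01,1.54,0,0,0,-1]]' 25
python3 -m pendant '[[0,0,0,0,0,0,0.5],[0,0,0,0,0,0,0.6],[0,0,0,0,0,0,0.7],[0,0,0,0,0,0,0.8],[0,0,-0.3,0,0,0,0.9],[0,0,-1,0,0,0,1],[0,0,-2,0,0,0,1],[0,0,-3.1,0,0,0,1],[0,0,-3.1,0,0,0,1],[0,0,-3.1,0,0,0,1]]' 25
python3 look.py tub_mid .056 u3.png
python3 - <<'E'
from h import *
go([.4245,.357,.2],90)
E
```

```text
clock: 27.15
position: [0.5921, 0.2605, 0.0426]
ee_rot: [0.695, 0.719, 0.001, 0.0]
ft_force: [-2.0, -1.6, 5.4]
grip_width: 0.715
grasp_force: 27.7
clock: 28.4
position: [0.5916, 0.2602, 0.1966]
ee_rot: [0.695, 0.719, 0.0, 0.0]
ft_force: [0.4, -0.6, -1.5]
grip_width: 1.0
grasp_force: 0.0
0.56 [282. 175. 360. 265.] bbox-c [0.5915 0.2599 0.0548] circ 591.3 259.9 30.8 [array([591.5, 260.1]), array([60.1, 60.8]), np.float64(35.5)]
go [ 2.06 -3.26 -0.09] [-0.01  0.01  0.25]
```

The tub stands at (0.5914, 0.260). Last is the cup.

```bash
python3 -m pendant '[[0.5,-0.8,0,0,0,0.1,1],[1,-1.6,0,0,0,0.2,1],[1.5,-2.4,0,0,0,0.25,1],[2.06,-3.26,-0.5,0,0,0.25,1],[2.06,-3.26,-0.5,0,0,0.25,1],[2.06,-3.26,-0.5,0,0,0.25,1],[2.06,-3.26,-0.5,0,0,0.25,1],[2.06,-3.26,-0.5,0,0,0.25,1],[2.06,-3.26,-0.5,0,0,0.25,1],[2.06,-3.26,-0.5,0,0,0.25,1]]' 25
python3 look.py cup_mid .097 c1.png
python3 - <<'E'
from h import *
go([.4245,.357,.078],90)
E
```

```text
clock: 29.75
position: [0.4253, 0.3574, 0.2212]
ee_rot: [0.707, 0.707, -0.0, -0.0]
ft_force: [-0.7, 0.7, 0.3]
grip_width: 1.001
grasp_force: 0.0
0.9 [290. 179. 351. 261.] bbox-c [0.424  0.3575 0.0954] circ 424.1 357.3 21.7 [array([424.1, 357.5]), array([42.1, 42.4]), np.float64(5.8)]
go [-0.01 -0.01  2.86] [-0.  0. -0.]
```

```bash
python3 -m pendant '[[0,-0.02,0.8,0,0,0,1],[0,-0.02,1.6,0,0,0,1],[0,-0.02,2.3,0,0,0,1],[0,-0.02,2.7,0,0,0,1],[0,-0.02,2.84,0,0,0,0.6],[0,-0.02,2.84,0,0,0,0.3],[0,-0.02,2.84,0,0,0,0.1],[0,-0.02,2.84,0,0,0,-0.1],[0,-0.02,2.84,0,0,0,-1],[0,-0.02,2.84,0,0,0,-1]]' 25
python3 - <<'E'
from h import *
go([.5914,.260,.19],90)
E
```

```text
clock: 31.1
position: [0.4248, 0.3581, 0.0806]
ee_rot: [0.707, 0.707, 0.001, 0.0]
ft_force: [-1.4, -0.5, 7.1]
grip_width: 0.501
grasp_force: 25.3
go [-1.96  3.34 -2.18] [ 0.01 -0.01 -0.  ]
```

```bash
python3 -m pendant '[[0,0,-0.4,0,0,0,-1],[0,0,-1.1,0,0,0,-1],[0,0,-1.9,0,0,0,-1],[-0.3,0.6,-2.18,0,0,0,-1],[-0.7,1.3,-2.18,0,0,0,-1],[-1.2,2.1,-2.18,0,0,0,-1],[-1.6,2.8,-2.18,0,0,0,-1],[-1.95,3.34,-2.18,0,0,0,-1],[-1.95,3.34,-2.18,0,0,0,-1],[-1.95,3.34,-2.18,0,0,0,-1]]' 25
python3 - <<'E'
from h import *
im,d,c=snap('wrist','c2.png'); im,d,c=snap('top')
P=cloud(d,c); o=manip.get_obs()['position']; print(o)
q=P[(np.hypot(*(P[:,:2]-o[:2]).T)<.03)&(abs(P[:,2]-(o[2]+.02))<.008)]; print(len(q),(q.min(0)+q.max(0))/2 if len(q) else '')
go([.5914,.2605,.0905],90)
E
```

```text
clock: 32.35
position: [0.5906, 0.2608, 0.1893]
ee_rot: [0.707, 0.707, 0.0, -0.0]
ft_force: [0.1, 0.3, -0.6]
grip_width: 0.496
grasp_force: 25.5
[0.59029653 0.26108542 0.18909034]
0 
go [-0.01  0.02  1.97] [ 0.   -0.    0.01]
```

View pics/c2.png

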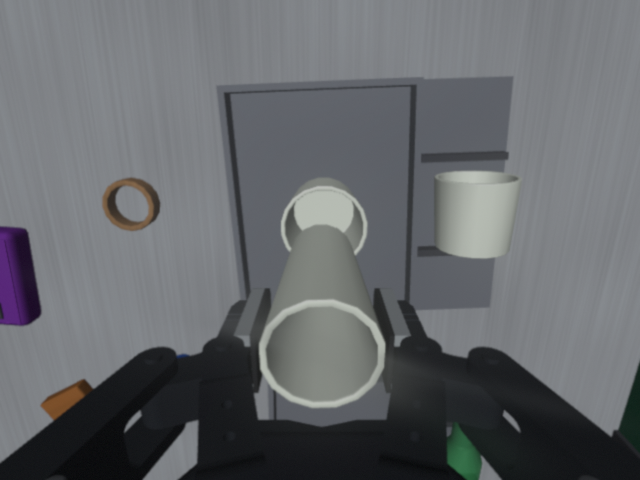

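The cup is upright at (322,330) above the tub at (323,215), in line with it. I'll lower it part-way, check, then finish.

```bash
python3 -m pendant '[[0,0.02,0.4,0,0,0,-1],[0,0.02,0.8,0,0,0,-1],[0,0.02,1.1,0,0,0,-1],[0,0.02,1.35,0,0,0,-1],[0,0.02,1.55,0,0,0,-1],[0,0.02,1.7,0,0,0,-1],[0,0.02,1.8,0,0,0,-1],[0,0.02,1.85,0,0,0,-1],[0,0.02,1.88,0,0,0,-1],[0,0.02,1.88,0,0,0,-1]]' 25
```

```text
clock: 33.7
position: [0.5922, 0.26, 0.0944]
ee_rot: [0.707, 0.707, 0.0, 0.0]
ft_force: [-0.2, -0.2, 0.7]
grip_width: 0.493
grasp_force: 25.5
```

```bash
python3 -m pendant '[[0,0,0.04,0,0,0,-1],[0,0,0.07,0,0,0,-1],[0,0,0.09,0,0,0,-1],[0,0,0.1,0,0,0,-1],[0,0,0.1,0,0,0,-1],[0,0,0.1,0,0,0,0.05],[0,0,0.1,0,0,0,0.15],[0,0,0.1,0,0,0,0.3],[0,0,0.1,0,0,0,0.4],[0,0,0.1,0,0,0,0.4]]' 25
python3 -m pendant '[[0,0,-0.2,0,0,0,0.5],[0,0,-0.6,0,0,0,0.6],[0,0,-1.2,0,0,0,0.8],[0,0,-2,0,0,0,1],[0,0,-2.8,0,0,0,1],[-0.5,-1,-2.8,0,0,0,1],[-0.5,-2,-2.8,0,0,0,1],[-0.5,-3,-2.8,0,0,0,1],[-0.5,-3,-2.8,0,0,0,1],[-0.5,-3,-2.8,0,0,0,1]]' 25
python3 look.py cup_mid .105 z.png top; python3 look.py bottle_mid .11 z2.png top; python3 look.py tin_mid .06 z3.png top; python3 look.py cup_mid .105 z4.png side
```

```text
clock: 34.95
position: [0.5921, 0.26, 0.0892]
ee_rot: [0.707, 0.707, -0.0, 0.0]
ft_force: [-0.4, 1.3, -0.2]
grip_width: 0.702
grasp_force: 0.0
clock: 36.2
position: [0.4428, 0.235, 0.2306]
ee_rot: [0.707, 0.707, 0.001, 0.001]
ft_force: [1.0, 0.1, 0.3]
grip_width: 0.998
grasp_force: 0.0
0.64 [180. 126. 209. 155.] bbox-c [0.5911 0.2572 0.1045] circ 592.0 258.4 22.5 [array([590.9, 257.4]), array([41.4, 42.2]), np.float64(87.2)]
0.66 [313. 123. 333. 153.] bbox-c [ 0.6114 -0.0024  0.11  ] circ 613.2 -2.4 10.6 [array([611.4,  -2.4]), array([17.3, 19.7]), np.float64(0.4)]
0.56 [400. 128. 427. 152.] bbox-c [ 0.6087 -0.1954  0.0602] circ 608.0 -196.7 27.1 [array([ 609. , -195.6]), array([51.4, 52.4]), np.float64(87.2)]
0.79 [169. 294. 200. 333.] bbox-c [0.5908 0.2602 0.1044] circ 589.9 259.0 23.8 [array([590.9, 259.2]), array([41.9, 45.7]), np.float64(30.7)]
```

View pics/z4.png

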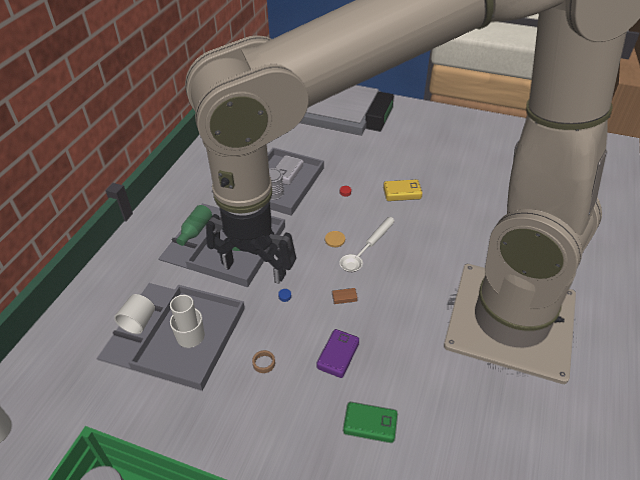

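View pics/z.png

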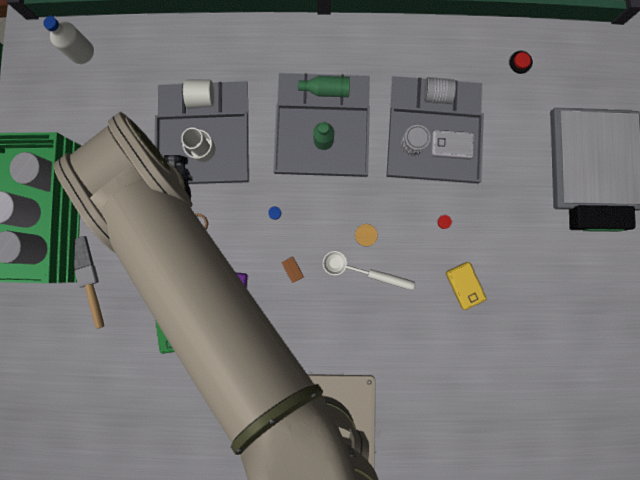

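The side view shows the cup upright in the tub (185,320). The top view shows the bottle standing at (323,135), and the round and flat tins side by side at (417,140) and (453,144). The gripper is clear, so I'm handing in.

```bash
python3 -c "
from workcell import manip
print(manip.hand_in())"
```

```text
the job is handed in; nothing more can be done
None
```

The job is handed in: the bottle went first into the glass tray, both tins are side by side in the metals tray, and the cup stands in the tub in the plastics tray, all released and at rest after about 37 s; hand-in returned no verdict.

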